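# Check castor sleeves on the shuttle gauge and hold it at the mark

### The arm

A 6-joint arm with a two-finger parallel gripper is mounted at the origin on the work surface. World frame = base frame: x ahead of the robot, y to its left, z up, the work surface at z = 0. Lengths are in m, angles in degrees, forces in N, time in s.
With the tool pointing down it reaches from about 0.275 to 1 m from the base axis. Payload 8.4 kg.
Tool frame: the origin (TCP) lies at the very end of the fingers, on their centre line; the grasp point (between the pads) lies 19 mm behind it (bot.grip_point_offset is the distance from the TCP to the grasp point, in m); y points along the fingers, x is the direction in which the jaws open and shut, and the axes are right-handed (so a half turn about y gives the same grasp; the last joint's range is limited). The gripper opens to 85 mm and grips with 20 to 120 N. Pads are 22 mm wide; open, the fingers measure 114 mm over their backs; the gripper's body (76 mm by 85 mm) begins 54 mm behind the grasp point. The pads swing forward as they close: fully open they stand 13 mm farther back than shut.
Start: joints at [-74.049, 20.225, 93.587, -0, 66.188, -0.138], TCP at [0.173, -0.601, 0.231] pointing down, gripper open.
Joint ranges: [-150.9, 150.9], [-52.94, 120.26], [3.33, 152.33], [-74.26, 254.26], [0, 154.13], [-172.89, 172.89]. Speed limits (degrees/s): [127.2, 127.2, 159.86, 180, 180, 180].

### API

Orientations are given as a 3x3 rotation matrix whose columns are the frame's x, y, z axes.
In Python, from plant import bot, vision gives the robot as it stands.
- The arm moves only by the tool move_arm, never from a script. Its argument "rows" is a list of rows, each a list of 3 entries, a list of its own where there are three numbers: the turn, a rotation vector about the tool's x, y, z in rad, then the shift along the tool's x, y, z in m, then the opening, from -1 (shut) to 1 (fully open), so that 0 is half open. In form: [[[rx, ry, rz], [x, y, z], gripper], ...]. A call has 1 to 20 rows; each row is the pose to reach, as a shift and turn from the pose measured when the call began, along the tool's axes at that moment; what a row does not reach only later rows make up. A row lasts 1/8 s, in which the tool goes at most 62.5 mm and 10.7 degrees, less where a joint would pass 70% of its speed; a pose out of reach is approached as far as the arm can. A call with a gripper value outside its range is refused whole. The fingers move at their own pace and stop on an object; "newtons" is the grip in N (left out, the last holds). Time passes only in rows, so rows that repeat a pose let the fingers close. It gives the time, the measured TCP pose, the force and the opening at its end, in the units of the state.
- bot.sense(): the state, without advancing time (a new reading comes with each control period).
- vision.get_image(name): name is "scene" or "top" or "wrist"; returns a dict with "pixels" (400x640x3 uint8, red, green, blue), "camera_matrix" (3x3 intrinsics, pixels), "R" (3x3) and "t" (3): a world point X has camera coordinates R X + t; the wrist camera has in their place "T_tool_cam" (4x4, takes a point from camera to tool coordinates, whose origin is the TCP and whose axes are the tool frame's). Camera axes: x right, y down, z forward; pixel columns grow to the right and rows downward; lengths in m; the calibration is good to about 2 mm. A picture is of the moment at which its call begins: read the wrist's pose just before it. There is no depth.
- bot.sign_off(): hands the job in, once; it reports no verdict.
Trained networks look in the newest picture that a camera, given by its name, has taken for a name from the list of things; names that differ only in an ending like _2 or _b are one class to them, and where a whole thing is asked for, a point or a joint stands for the part that bears it (a point fixed in the world has none). Each returns a list of dicts, best first, with "conf" (0 to 1); they miss things now and then, are a little off and sometimes report something else, mostly with a low value. They report only what shows in the picture. A call takes as long as a camera call. They do not tell look-alikes from the thing itself.
- vision.cut_out(camera, query): "pixels" (400x640 bool, what is visible of it) and "rect" ([left, top, width, height] in pixels, round what is visible of it).
- vision.place_of(camera, query): "uv" ([column, row] in pixels: a listed point, or the origin of a listed thing).
The state is a dict: "t": time; "joint_positions": joint angles; "joint_velocities": joint speeds; "effort": joint torques, N m; "eef_pos": TCP position; "orientation": TCP orientation; "force": force on the tool from outside, world axes, zero at the start; "ft_torque": the same for the moment, N m; "grip_width": opening from 0.0 (shut) to 1.0 (fully open).
Only numpy, scipy, OpenCV 4.12 (cv2) and the standard library are available. Lean on these libraries where they do the work, as an engineer would, in place of code of your own. Each camera call takes 0.05 s, during which the arm holds its last target.

### The job

Sort the two loose aluminium castor sleeves on the bench by the gauge pin: put the one whose bore goes over the pin on the pin, fully down on the carriage, and put the one with the bore too small into the small red reject crate. Then pull the spring-return carriage out by its red handle until its black pointer lines up with the red mark clip, and finish while still holding the handle there, because the carriage springs back if let go. Leave the other things on the bench where they are.

Things in the scene. Friction and masses are not known exactly. Their poses are not given: they have to be found in the camera images.
- gauge_base: Fixed blue base plate of the shuttle gauge, 320 (its x) x 120 (its y) x 20 high, with steel guide rails up to 36 high at y = -42..-32 and +32..+42 mm and a dark rear stop plate at x = +154, up to 46 high. Origin: centre of the underside, on the bench. Its x axis runs along the slide, level; the carriage is pulled toward its -x (roughly toward the robot). It may be turned in yaw by up to 17 degrees.
- carriage (a joint): Travel of the aluminium carriage along the base's -x, in m: 0 = home against its stop, larger = pulled out toward the robot, hard end at 0.105. A spring draws it home: about 4 N at home plus 0.8 N per 10 mm. The mark lies at 0.035 to 0.075 m. The carriage top is a flat plate 155 x 62, its top 40 mm above the bench.
- handle (a point): Centre of the foot (on the carriage top, 40 above the bench) of the upright red pull handle standing on the carriage, 14 thick along the slide (x) by 42 wide (y), 66 high, so its top is 106 above the bench. At home it stands at x = -20, y = 0 in the base's frame; it moves with the carriage. Its axes are parallel to the base's.
- seat (a point): Centre of the foot of the dark steel gauge pin, on the carriage top (40 above the bench), 105 mm behind the handle (base x = +85 at home); moves with the carriage. The pin stands straight up from here, 24 in diameter, 50 high, the top 8 mm tapered to 14 in diameter.
- index (a point): Tip of the black pointer on the carriage: base x = -20 at home (beside the handle), y = +53; moves with the carriage.
- mark_clip: Small red mark clip fixed on the left (+y) edge of the gauge base, block 16 (x) x 24 (y) with its top 36 above the bench, standing against the base's edge, with a thin red pointer toward the carriage. Origin: below the pointer's tip, at the height of the base's top (20 above the bench), 58 from the base's middle line; its axes are parallel to the base's. The mark is reached when index has the same x as this origin in the clip's frame.
- sleeve_wide: Aluminium sleeve, outer diameter 44, height 45, bore 28 right through (thin wall, 8): it fits the 24 mm gauge pin. About 0.12 kg. Stands upright on the bench. Origin: centre of its underside, z up its axis.
- sleeve_narrow: Aluminium sleeve, outer diameter 44, height 45, bore 14 right through (thick wall, 15): too small for the pin. About 0.18 kg. Stands upright on the bench; which of the two stands nearer the robot varies. Origin: centre of its underside, z up its axis.
- reject_crate: Small open red crate, fixed on the bench, on the right of the gauge (-y): outside 180 x 180 x 70 high, walls and floor about 4 thick. Origin: centre of its underside; x and y along its sides. (The larger red crate of stock at the far left is not the reject crate.)
- castor: Bystander, leave alone: a spare 75 swivel castor, plate down, black tyre and red hub, about 105 high (mm). Origin: at its underside.
- tape_measure: Bystander, leave alone: a yellow and black tape measure, 65 x 62 x 34 (mm). Origin: at its underside.
- wrench: Bystander, leave alone: a steel spanner 160 long (mm), lying along its x axis.
- screwdriver: Bystander, leave alone: a screwdriver 190 long (mm), lying along its x axis.
- screw_jar: Bystander, leave alone: a closed glass jar with blue cap, 64 across and 80 high (mm). Origin: at its underside.
- bearing_box: Bystander, leave alone: a small cardboard box 90 x 70 x 50 (mm). Origin: at its underside.
Mind the look-alikes: they are no part of the job. Leave any purple, turquoise or yellow look-alike of the sleeve_narrow alone.

How it is judged:
By the outcome, as a careful person would: the job done as asked, in the order asked, and still so for the second after the job is handed in, while the arm keeps its last pose, push and grip.
It also fails if it takes over 72 s, if anything falls off the work surface, if the arm or the gripper's body presses on something with over 40 N, if the wrist force passes 120 N, or if a joint passes its speed limit or range.

## Working session

There is one attempt and no reset: what is moved stays moved. The work goes in short steps, Python scripts to look and compute and a tool call to move; the robot and the scene stay as the last step left them, time stands still between calls to the robot, and variables do not carry over. Pictures are saved under pics/ and viewed, and the job is handed in when it is done.

Besides the shell and the picture viewer there is one more tool, called after "Request:" by a JSON object that holds its "api" and its "payload". move_arm: Moves the arm, as the interface text tells. Its arguments: {"type":"object","properties":{"rows":{"type":"array"},"newtons":{"type":"number"}},"required":["rows"]}

```bash
ls; mkdir -p pics; python3 - <<'E'
from plant import bot, vision
import cv2
s=bot.sense(); print(s)
for n in ["scene","top","wrist"]:
    im=vision.get_image(n); cv2.imwrite(f"pics/{n}0.png",im["pixels"][:,:,::-1])
    print(n,{k:v for k,v in im.items() if k!="pixels"})
E
```

```text
pics
{'t': 0.0, 'joint_positions': array([-7.40490273e+01,  2.02622879e+01,  9.36309008e+01, -1.12580067e-03,
        6.61871690e+01, -1.37081902e-01]), 'joint_velocities': array([-5.06773427e-02, -8.77706874e-05, -8.86897422e-02,  6.60727171e-02,
        4.18429460e-03, -1.75904522e-02]), 'effort': array([-4.40208960e-04, -6.05254269e+01, -3.42071342e+01, -2.29026418e-04,
        9.15649754e-03,  3.52879658e-05]), 'eef_pos': array([ 0.17306028, -0.60005204,  0.23055022]), 'orientation': array([[ 2.77121690e-01, -4.02713475e-04,  9.60834745e-01],
       [-9.60833805e-01,  1.34356589e-03,  2.77121983e-01],
       [-1.40254555e-03, -9.99999016e-01, -1.46094688e-05]]), 'force': array([0.60983368, 0.38737466, 0.42378832]), 'ft_torque': array([-0.03541101, -0.02544087, -0.00312548]), 'grip_width': 1.0018238894677243}
scene {'camera_matrix': array([[479.45716538,   0.        , 324.77537656],
       [  0.        , 479.45716538, 194.54347806],
       [  0.        ,   0.        ,   1.        ]]), 'R': array([[ 0.83052323,  0.55696921,  0.00405635],
       [ 0.47166742, -0.69941491, -0.5369810
[... 322 characters left out ...]
  0.02091164],
       [-0.99594347,  0.00804454, -0.08962086],
       [ 0.08942859, -0.02171915, -0.9957564 ]]), 't': array([-0.02263306,  0.60410305,  1.32506337])}
wrist {'camera_matrix': array([[296.85058063,   0.        , 319.19783823],
       [  0.        , 296.85058063, 203.30109823],
       [  0.        ,   0.        ,   1.        ]]), 'T_tool_cam': array([[ 9.99999522e-01,  8.64825734e-04,  4.55447253e-04,
         6.05542814e-04],
       [-1.50288964e-04, -3.24378744e-01,  9.45927274e-01,
        -1.42736018e-01],
       [ 9.65799657e-04, -9.45926891e-01, -3.24378459e-01,
         8.30174364e-02],
       [ 0.00000000e+00,  0.00000000e+00,  0.00000000e+00,
         1.00000000e+00]])}
```

View pics/scene0.png

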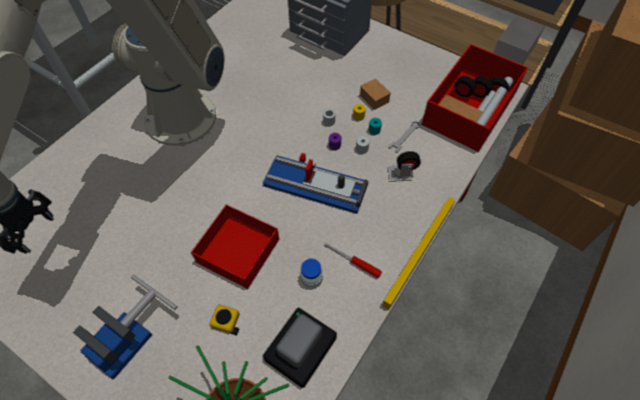

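View pics/top0.png

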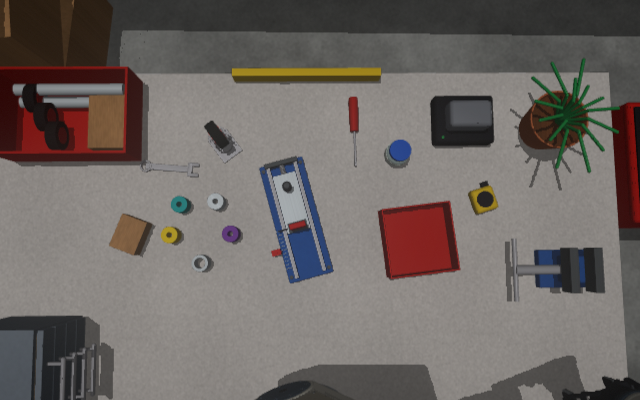

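View pics/wrist0.png

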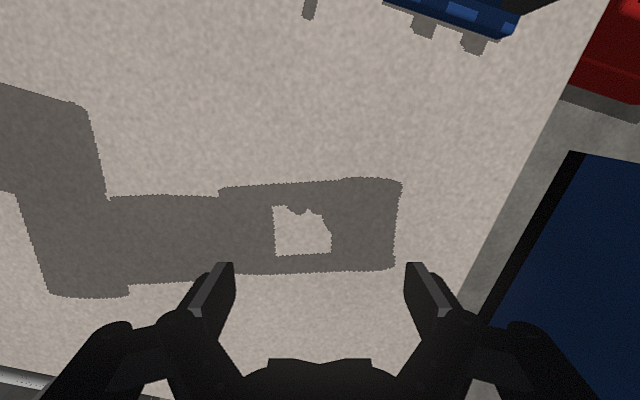

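The top view shows the two grey sleeves at about (216,202) and (201,263). The gauge runs from (280,165) to (310,275), the reject crate is at (419,240), and the clip is at (278,253). Next I'll measure these properly.

```bash
cat > h.py <<'E'
import numpy as np, cv2
from plant import bot, vision
def ray(im,uv,z,pose=None):
    K=im["camera_matrix"]; d=np.linalg.inv(K)@np.array([uv[0],uv[1],1.])
    if "R" in im: R=im["R"].T; c=-R@im["t"]
    else:
        T=im["T_tool_cam"]; Ro=pose["orientation"]; R=Ro@T[:3,:3]; c=Ro@T[:3,3]+pose["eef_pos"]
    d=R@d; return c+d*(z-c[2])/d[2]
def proj(im,X,pose=None):
    X=np.asarray(X,float)
    if "R" in im: p=im["R"]@X+im["t"]
    else:
        T=im["T_tool_cam"]; Ro=pose["orientation"]; R=Ro@T[:3,:3]; c=Ro@T[:3,3]+pose["eef_pos"]; p=R.T@(X-c)
    p=im["camera_matrix"]@p; return p[:2]/p[2]
E
python3 - <<'E'
from h import *
ims={}
zs=dict(gauge_base=0,handle=.04,seat=.04,index=.04,mark_clip=.02,sleeve_wide=0,sleeve_narrow=0,reject_crate=0,castor=0)
for n in ["top","scene"]:
    im=vision.get_image(n)
    for q,z in zs.items():
        for d in vision.place_of(n,q)[:4]:
            print(n,q,round(d["conf"],2),np.round(d["uv"],1),np.round(ray(im,d["uv"],z),4))
    if n=="top":
        c=im["pixels"][150:300,160:340]; cv2.imwrite("pics/top_crop.png",cv2.resize(c,None,fx=4,fy=4,interpolation=cv2.INTER_CUBIC)[:,:,::-1])
E
```

```text
top gauge_base 0.81 [298.9 215.2] [0.5683 0.0217 0.    ]
top handle 0.65 [297.4 225.4] [0.5391 0.0252 0.04  ]
top seat 0.9 [286.7 188.8] [0.6357 0.0527 0.04  ]
top index 0.57 [276.9 233.5] [0.5184 0.0788 0.04  ]
top mark_clip 0.64 [278.8 254.7] [0.463  0.0751 0.02  ]
top sleeve_wide 0.68 [205.5 263.6] [0.4411 0.2717 0.    ]
top sleeve_narrow 0.81 [229.4 234.6] [0.5177 0.2085 0.    ]
top sleeve_narrow 0.68 [179.3 206.5] [0.5945 0.3434 0.    ]
top sleeve_narrow 0.68 [175.5 236.5] [0.514  0.3524 0.    ]
top sleeve_narrow 0.65 [218.5 206.2] [0.5945 0.2382 0.    ]
top reject_crate 0.86 [415.7 240.4] [ 0.4973 -0.2934  0.    ]
top castor 0.6 [227.8 144.4] [0.7634 0.2142 0.    ]
scene gauge_base 0.71 [314.8 187.3] [0.5628 0.0215 0.    ]
scene handle 0.77 [308.2 175.1] [0.5345 0.0266 0.04  ]
scene handle 0.64 [316.2 162. ] [0.5265 0.0833 0.04  ]
scene handle 0.45 [330.7 120.8] [0.4688 0.2554 0.04  ]
scene handle 0.45 [350.9 258.4] [ 0.8008 -0.1423  0.04  ]
scene seat 0.57 [344.3 187.1] [0.6541 0.0522 0.04  ]
scene index 0.73 [315.  165.9] [0.5321 0.0683 0.04  ]
scene mark_clip 0.45 [298.5 160.3] [0.4658 0.0685 0.02  ]
scene sleeve_wide 0.61 [327.4 119.6] [0.4372 0.2831 0.    ]
scene sleeve_wide 0.19 [376.  100.7] [0.5338 0.4579 0.    ]
scene sleeve_narrow 0.75 [333.3 147.4] [0.5229 0.1907 0.    ]
scene sleeve_narrow 0.7 [360.3 118.6] [0.5314 0.3524 0.    ]
scene sleeve_narrow 0.66 [373.3 129.7] [0.5958 0.3342 0.    ]
scene sleeve_narrow 0.55 [363.3 147.6] [ 0.6081  0.2471 -0.    ]
scene reject_crate 0.78 [237.7 248.9] [ 0.4969 -0.2874 -0.    ]
scene castor 0.71 [398.8 174.3] [0.7624 0.2177 0.    ]
```

View pics/top_crop.png

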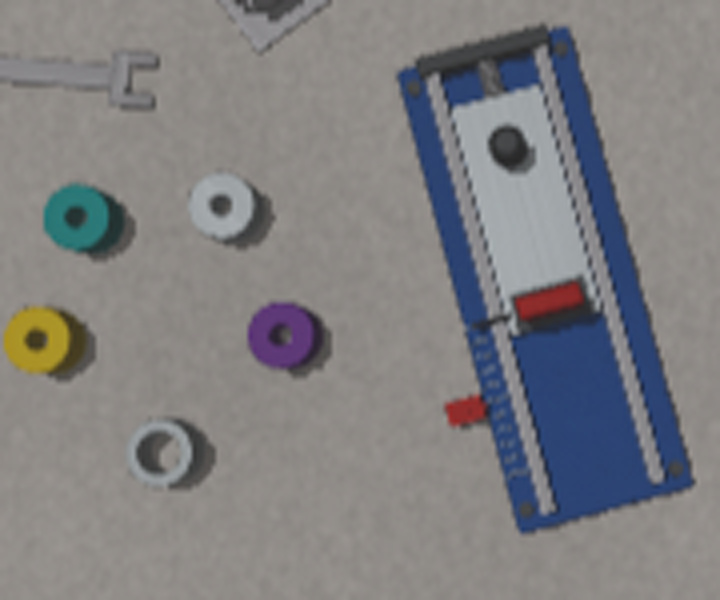

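The top crop shows the wide sleeve nearer the robot, at about (200,263), and the narrow grey one at (215.5,202). I'll refine the positions from the edges.

```bash
python3 - <<'E'
from h import *
im=vision.get_image("top")
f=lambda x,y,z: ray(im,(160+(x+.5)/4-.5,150+(y+.5)/4-.5),z)
c=[f(*p,.02) for p in [(400,75),(568,28),(692,485),(522,530)]]
print(np.round(c,4)); print("centre",np.mean(c,0))
rl,rr,fr,fl=c
for a,b in [(fl,rl),(fr,rr)]: d=b-a; print(np.linalg.norm(d),np.degrees(np.arctan2(d[1],d[0])))
for a,b in [(rr,rl),(fr,fl)]: d=b-a; print(np.linalg.norm(d),np.degrees(np.arctan2(d[1],d[0]))-90)
print("wide",f(161,453,.045),"narrow",f(222,207,.045),"purple",f(284,336,.045),"teal",f(77,217,.045),"yellow",f(37,340,.045))
print("pin top",f(506,146,.09),"clip tip",f(487,408,.03),"index",f(478,327,.03),"handle top",f(549,298,.106))
im2=vision.get_image("scene"); p=im2["pixels"]
cv2.imwrite("pics/sc_crop.png",cv2.resize(p[80:230,250:430],None,fx=4,fy=4,interpolation=cv2.INTER_CUBIC)[:,:,::-1])
E
```

```text
[[ 0.6937  0.1257  0.02  ]
 [ 0.7248  0.013   0.02  ]
 [ 0.4191 -0.0667  0.02  ]
 [ 0.3909  0.0456  0.02  ]]
centre [0.55711726 0.02941489 0.02      ]
0.3131591141138708 14.823108663331881
0.3159786190245939 14.595100774563601
0.11698650840579554 15.453297829376865
0.11573212028256745 14.065472919149784
wide [0.44445922 0.27727883 0.045     ] narrow [0.60353874 0.23934331 0.045     ] purple [0.51909479 0.19856869 0.045     ] teal [0.59775889 0.33337345 0.045     ] yellow [0.51801008 0.35799578 0.045     ]
pin top [0.63684547 0.05221234 0.09      ] clip tip [0.47109255 0.06781507 0.03      ] index [0.52421942 0.07353993 0.03      ] handle top [0.53949779 0.02527077 0.106     ]
```

View pics/sc_crop.png

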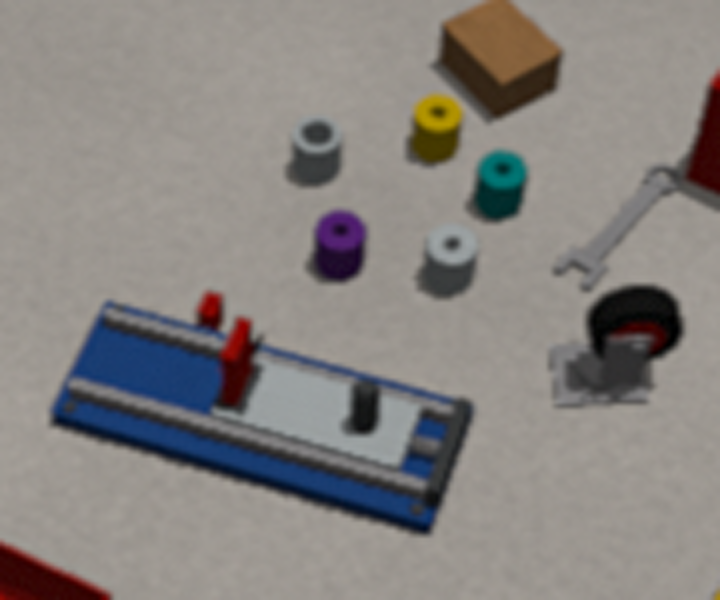

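```bash
cat >> h.py <<'E'
from scipy.spatial.transform import Rotation as Rn
def Rot(yaw):  # tool z heading (deg), pointing down
    a=np.radians(yaw); z=np.array([np.cos(a),np.sin(a),0]); y=np.array([0,0,-1.]); return np.c_[np.cross(y,z),y,z]
def go(*tg,s=None):
    s=s or bot.sense(); R=s["orientation"]
    for xyz,yaw in tg:
        rv=Rn.from_matrix(R.T@Rot(yaw)).as_rotvec(); d=R.T@(np.array(xyz)-s["eef_pos"])
        print(xyz,yaw,"rows~",max(np.linalg.norm(d)/.0625,np.degrees(np.linalg.norm(rv))/10.7).round(1),np.round(rv,4).tolist(),np.round(d,4).tolist())
E
python3 - <<'E'
from h import *
go(((.48,.14,.28),0))
E
```

```text
(0.48, 0.14, 0.28) 0 rows~ 12.8 [0.0, 0.2808, -0.0] [-0.6265, -0.0487, 0.5]
```

Request:
{"api": "move_arm", "payload": {"rows": [[[0, 0.281, 0], [-0.626, -0.049, 0.5], 1], [[0, 0.281, 0], [-0.626, -0.049, 0.5], 1], [[0, 0.281, 0], [-0.626, -0.049, 0.5], 1], [[0, 0.281, 0], [-0.626, -0.049, 0.5], 1], [[0, 0.281, 0], [-0.626, -0.049, 0.5], 1], [[0, 0.281, 0], [-0.626, -0.049, 0.5], 1], [[0, 0.281, 0], [-0.626, -0.049, 0.5], 1], [[0, 0.281, 0], [-0.626, -0.049, 0.5], 1], [[0, 0.281, 0], [-0.626, -0.049, 0.5], 1], [[0, 0.281, 0], [-0.626, -0.049, 0.5], 1], [[0, 0.281, 0], [-0.626, -0.049, 0.5], 1], [[0, 0.281, 0], [-0.626, -0.049, 0.5], 1], [[0, 0.281, 0], [-0.626, -0.049, 0.5], 1], [[0, 0.281, 0], [-0.626, -0.049, 0.5], 1], [[0, 0.281, 0], [-0.626, -0.049, 0.5], 1], [[0, 0.281, 0], [-0.626, -0.049, 0.5], 1], [[0, 0.281, 0], [-0.626, -0.049, 0.5], 1]]}}

```text
t: 3.38
eef_pos: [0.4799, 0.1385, 0.2804]
orientation: [[-0.002, 0.0, 1.0], [-1.0, -0.0, -0.002], [0.0, -1.0, 0.0]]
force: [-0.4, 0.2, -0.9]
grip_width: 1.003
```

```bash
python3 - <<'E'
from h import *
import pickle
s=bot.sense(); im=vision.get_image("wrist"); pickle.dump((s,im),open("w1.pkl","wb"))
cv2.imwrite("pics/w1.png",im["pixels"][:,:,::-1])
for q,z in dict(seat=.04,handle=.04,index=.04,mark_clip=.02,sleeve_wide=0,sleeve_narrow=0,gauge_base=0).items():
    for d in vision.place_of("wrist",q)[:4]: print(q,round(d["conf"],2),np.round(d["uv"],1),np.round(ray(im,d["uv"],z,s),4))
E
```

```text
seat 0.84 [394.6  34.1] [0.6359 0.0514 0.04  ]
handle 0.75 [407.3 119.4] [0.5421 0.028  0.04  ]
index 0.66 [366.9 135.1] [0.523  0.0772 0.04  ]
mark_clip 0.63 [373.7 172.3] [0.4703 0.0621 0.02  ]
sleeve_wide 0.62 [224.3 188.7] [0.4411 0.2782 0.    ]
sleeve_narrow 0.88 [163.9 136.1] [0.5176 0.3547 0.    ]
sleeve_narrow 0.87 [167.6  76.6] [0.5943 0.3368 0.    ]
sleeve_narrow 0.69 [241.9  68.2] [0.6043 0.2383 0.    ]
sleeve_narrow 0.65 [272.5 134.9] [0.5191 0.2028 0.    ]
```

View pics/w1.png

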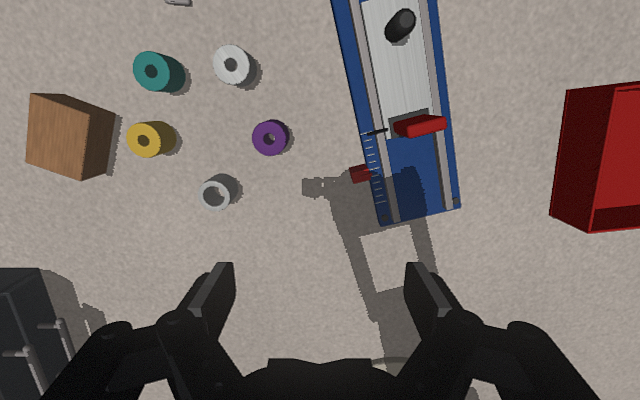

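The wrist view shows the wide sleeve at (216,194), the narrow one at (232,65), the pin at (400,25), the handle at (420,125) and the clip at (360,173). I'll zoom in to get precise centres.

```bash
python3 - <<'E'
from h import *
import pickle
s,im=pickle.load(open("w1.pkl","rb")); p=im["pixels"][:,:,::-1]
tiles=[]
for (x,y) in [(180,160),(195,30),(365,0),(335,110)]:
    c=cv2.resize(p[y:y+60,x:x+80],None,fx=5,fy=5,interpolation=cv2.INTER_CUBIC); tiles.append(c[:300,:400])
# order: wide, narrow / pin, index
cv2.imwrite("pics/w1z.png",np.vstack([np.hstack(tiles[:2]),np.hstack(tiles[2:])]))
E
```

```text
(no output)
```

View pics/w1z.png

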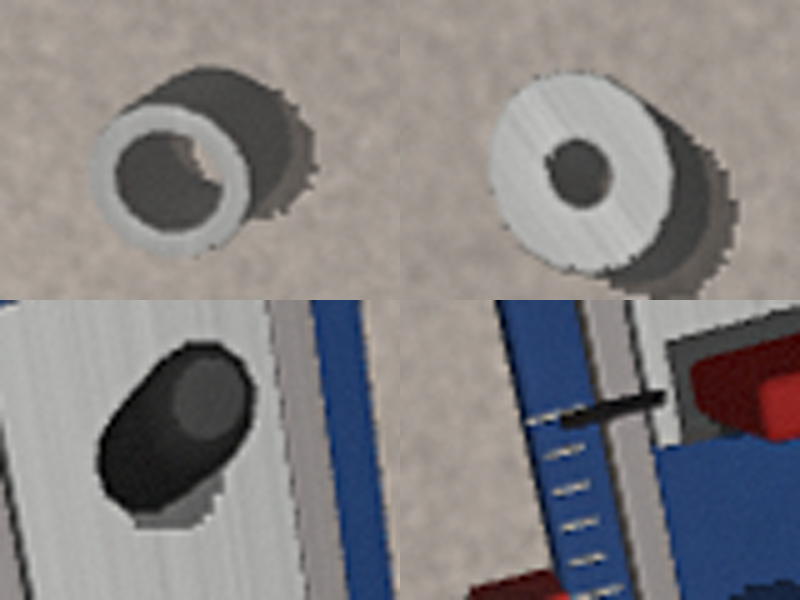

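```bash
python3 - <<'E'
from h import *
import pickle
s,im=pickle.load(open("w1.pkl","rb"))
w=ray(im,(213.4,195.6),.045,s); n=ray(im,(230.8,64.),.045,s); p=ray(im,(407.4,18.8),.09,s)
print("wide",w,"narrow",n,"pin",p)
for z in (.024,.03,.036,.04): print("index",z,ray(im,(367.0,133.2),z,s))
o=im["pixels"][:,:,::-1].copy(); o=cv2.resize(o,None,fx=5,fy=5,interpolation=cv2.INTER_CUBIC)
def circ(c,r,z):
    pts=np.array([proj(im,[c[0]+r*np.cos(a),c[1]+r*np.sin(a),z],s) for a in np.linspace(0,6.283,60)])
    cv2.polylines(o,[np.round(pts*5+2).astype(int)],True,(0,0,255),1)
circ(w,.022,.045);circ(w,.014,.045);circ(w,.022,0);circ(n,.022,.045);circ(n,.007,.045);circ(n,.022,0)
circ(p,.007,.09);circ(p,.012,.082);circ(p,.012,.04)
t=[o[y*5:y*5+300,x*5:x*5+400] for x,y in [(180,160),(195,30),(365,0)]]
cv2.imwrite("pics/w1o.png",np.vstack([np.hstack(t[:2]),np.hstack([t[2],t[2]])]))
E
```

```text
wide [0.44450815 0.27884482 0.045     ] narrow [0.60442333 0.24007298 0.045     ] pin [0.63965426 0.05124602 0.09      ]
index 0.024 [0.52372895 0.07471658 0.024     ]
index 0.03 [0.52432105 0.07566341 0.03      ]
index 0.036 [0.52491314 0.07661023 0.036     ]
index 0.04 [0.52530788 0.07724145 0.04      ]
```

View pics/w1o.png

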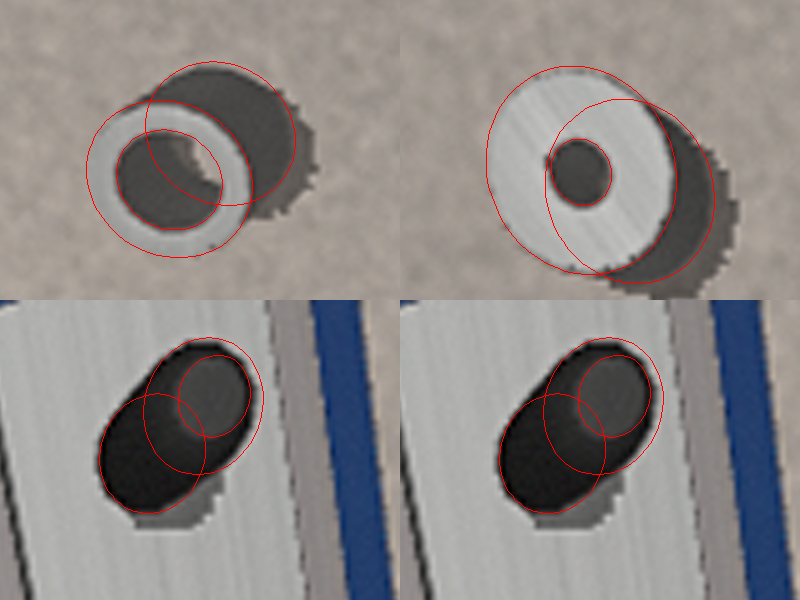

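```bash
python3 - <<'E'
from h import *
go(((.4445,.2788,.1),0),((.4445,.2788,.01),0))
E
```

```text
(0.4445, 0.2788, 0.1) 0 rows~ 3.7 [-0.0, -0.0003, 0.0] [-0.1394, 0.1803, -0.0357]
(0.4445, 0.2788, 0.01) 0 rows~ 4.9 [-0.0, -0.0003, 0.0] [-0.1394, 0.2703, -0.0357]
```

Request:
{"api": "move_arm", "payload": {"rows": [[[0, 0, 0], [-0.139, 0.18, -0.036], 1], [[0, 0, 0], [-0.139, 0.18, -0.036], 1], [[0, 0, 0], [-0.139, 0.18, -0.036], 1], [[0, 0, 0], [-0.139, 0.18, -0.036], 1], [[0, 0, 0], [-0.139, 0.18, -0.036], 1], [[0, 0, 0], [-0.139, 0.18, -0.036], 1], [[0, 0, 0], [-0.1395, 0.21, -0.0355], 1], [[0, 0, 0], [-0.1395, 0.24, -0.0355], 1], [[0, 0, 0], [-0.1395, 0.27, -0.0355], 1], [[0, 0, 0], [-0.1395, 0.27, -0.0355], 1], [[0, 0, 0], [-0.1395, 0.27, -0.0355], 1]]}}

```text
t: 5.15
eef_pos: [0.446, 0.2791, 0.012]
orientation: [[-0.001, 0.002, 1.0], [-1.0, 0.001, -0.001], [-0.001, -1.0, 0.002]]
force: [1.4, -0.1, -0.3]
grip_width: 1.002
```

Request:
{"api": "move_arm", "payload": {"newtons": 50, "rows": [[[0, 0, 0], [0, 0.002, -0.0015], 1], [[0, 0, 0], [0, 0.002, -0.0015], 1], [[0, 0, 0], [0, 0.002, -0.0015], -1], [[0, 0, 0], [0, 0.002, -0.0015], -1], [[0, 0, 0], [0, 0.002, -0.0015], -1], [[0, 0, 0], [0, 0.002, -0.0015], -1], [[0, 0, 0], [0, 0.002, -0.0015], -1], [[0, 0, 0], [0, 0.002, -0.0015], -1]]}}

```text
t: 6.15
eef_pos: [0.4445, 0.2791, 0.0104]
orientation: [[-0.001, 0.002, 1.0], [-1.0, 0.001, -0.001], [-0.001, -1.0, 0.002]]
force: [-1.4, -0.5, 7.3]
grip_width: 0.505
```

```bash
python3 - <<'E'
from h import *
s=bot.sense(); im=vision.get_image("wrist"); cv2.imwrite("pics/w2.png",im["pixels"][:,:,::-1]); print(s["eef_pos"],s["grip_width"],s["force"])
E
```

```text
[0.44453715 0.27911583 0.01035296] 0.5045616777770284 [-1.37806099 -0.48167072  7.30571927]
```

View pics/w2.png

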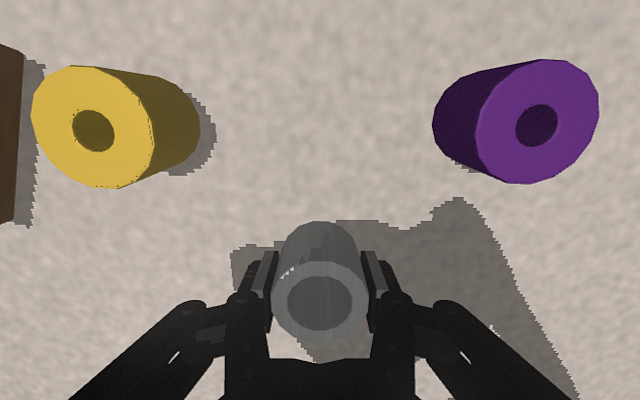

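```bash
python3 - <<'E'
from h import *
s=bot.sense(); im=vision.get_image("wrist")
x=ray(im,(320,300.5),.045,s); print(x, s["orientation"].T@(x-s["eef_pos"]))
o=cv2.resize(np.ascontiguousarray(im["pixels"][200:360,240:400,::-1]),None,fx=4,fy=4,interpolation=cv2.INTER_CUBIC)
for r,z in((.022,.045),(.014,.045),(.022,0)):
    pts=np.array([proj(im,[x[0]+r*np.cos(a),x[1]+r*np.sin(a),z],s) for a in np.linspace(0,6.283,60)])-[240,200]
    cv2.polylines(o,[np.round(pts*4+1.5).astype(int)],True,(0,0,255),1)
cv2.imwrite("pics/w2o.png",o[:600])
go(((.4445,.279,.16),0),((.6393,.051,.16),0),((.6393,.051,.115),0))
E
```

```text
[0.44601044 0.27791437 0.045     ] [ 0.00116268 -0.03462257  0.00157318]
(0.4445, 0.279, 0.16) 0 rows~ 2.4 [-0.002, -0.0009, -0.0011] [-0.0, -0.1496, 0.0002]
(0.6393, 0.051, 0.16) 0 rows~ 5.4 [-0.002, -0.0009, -0.0011] [0.2278, -0.1495, 0.1953]
(0.6393, 0.051, 0.115) 0 rows~ 5.1 [-0.002, -0.0009, -0.0011] [0.2278, -0.1045, 0.1952]
```

View pics/w2o.png

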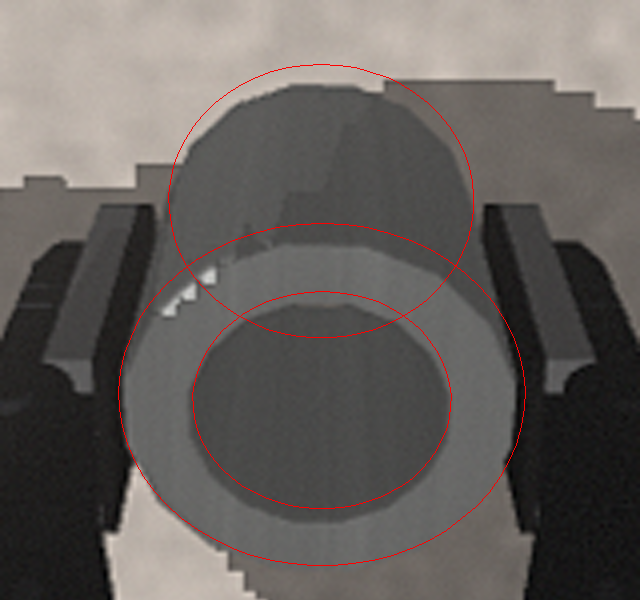

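The sleeve is gripped upright, with its rim about centred between the pads near (320,303). Next I'll lift it and carry it to the pin.

Request:
{"api": "move_arm", "payload": {"rows": [[[0, 0, 0], [0, -0.05, 0], -1], [[0, 0, 0], [0, -0.1, 0], -1], [[0, 0, 0], [0, -0.15, 0], -1], [[0, 0, 0], [0, -0.15, 0], -1], [[0, 0, 0], [0.045, -0.15, 0.039], -1], [[0, 0, 0], [0.09, -0.15, 0.078], -1], [[0, 0, 0], [0.135, -0.15, 0.117], -1], [[0, 0, 0], [0.18, -0.15, 0.156], -1], [[0, 0, 0], [0.21, -0.15, 0.182], -1], [[-0.002, -0.001, -0.001], [0.228, -0.15, 0.195], -1], [[-0.002, -0.001, -0.001], [0.228, -0.15, 0.195], -1], [[-0.002, -0.001, -0.001], [0.228, -0.15, 0.195], -1], [[-0.002, -0.001, -0.001], [0.228, -0.125, 0.195], -1], [[-0.002, -0.001, -0.001], [0.228, -0.105, 0.195], -1], [[-0.002, -0.001, -0.001], [0.228, -0.105, 0.195], -1], [[-0.002, -0.001, -0.001], [0.228, -0.105, 0.195], -1]]}}

```text
t: 8.25
eef_pos: [0.6393, 0.0512, 0.116]
orientation: [[0.001, 0.0, 1.0], [-1.0, 0.0, 0.001], [-0.0, -1.0, 0.0]]
force: [-0.5, -1.4, -0.1]
grip_width: 0.507
```

```bash
python3 - <<'E'
from h import *
import pickle
s=bot.sense(); im=vision.get_image("wrist"); pickle.dump((s,im),open("w3.pkl","wb"))
print(s["eef_pos"],s["orientation"].round(4),s["grip_width"],s["force"])
a=cv2.resize(im["pixels"],(480,300))
b=vision.get_image("top"); c=vision.get_image("scene")
t=cv2.resize(b["pixels"][150:300,220:340],(400,500)); u=cv2.resize(c["pixels"][110:230,260:390],(400,370))
cv2.imwrite("pics/w3.png",im["pixels"][:,:,::-1]); 
o=np.zeros((500,800,3),np.uint8); o[:,:400]=t;o[:370,400:]=u; cv2.imwrite("pics/ts3.png",o[:,:,::-1])
E
```

```text
[0.63927644 0.05124044 0.11595538] [[ 6.e-04  3.e-04  1.e+00]
 [-1.e+00  2.e-04  6.e-04]
 [-2.e-04 -1.e+00  3.e-04]] 0.5067454806334669 [-0.50932689 -1.35393995 -0.09180521]
```

View pics/w3.png

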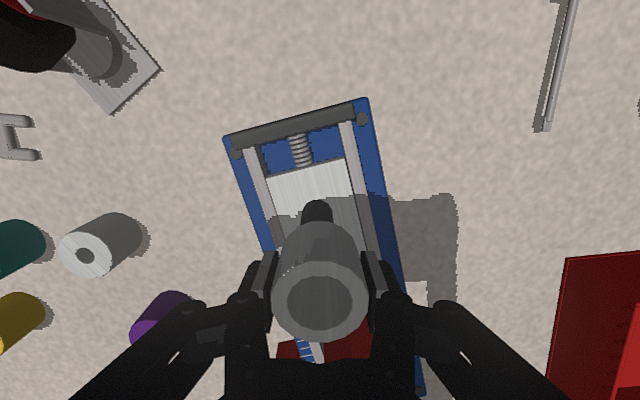

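View pics/ts3.png

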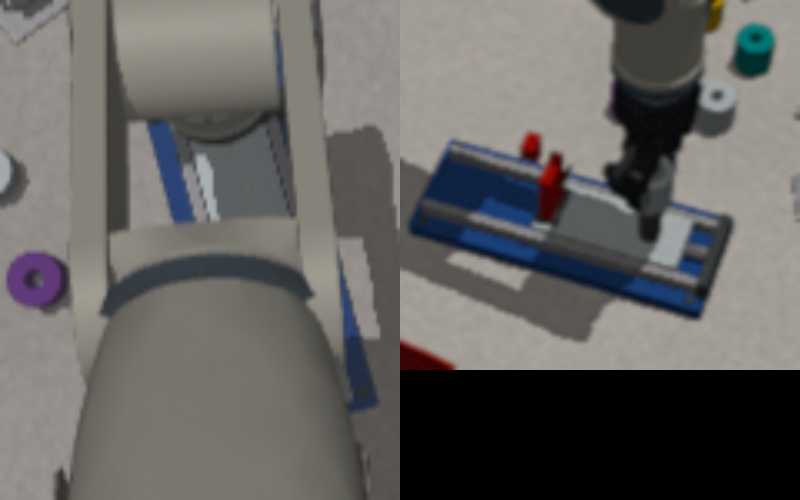

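```bash
python3 - <<'E'
from h import *
import pickle
s,im=pickle.load(open("w3.pkl","rb"))
o=cv2.resize(np.ascontiguousarray(im["pixels"][180:350,240:400,::-1]),None,fx=4,fy=4,interpolation=cv2.INTER_CUBIC)
def circ(c,r,z,col):
    pts=np.array([proj(im,[c[0]+r*np.cos(a),c[1]+r*np.sin(a),z],s) for a in np.linspace(0,6.283,60)])-[240,180]
    cv2.polylines(o,[np.round(pts*4+1.5).astype(int)],True,col,1)
circ((.6393,.051),.012,.04,(0,255,0)); circ((.6393,.051),.012,.05,(0,255,0))
e=s["eef_pos"]; zb=e[2]-.0104
for r,z in((.022,zb+.045),(.014,zb+.045),(.022,zb)): circ(e,r,z,(0,0,255))
cv2.imwrite("pics/w3o.png",o[:600])
E
```

```text
(no output)
```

View pics/w3o.png

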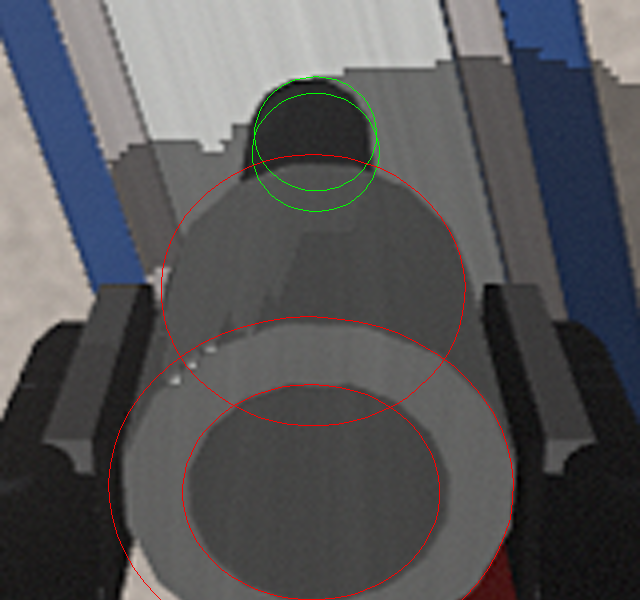

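Request:
{"api": "move_arm", "payload": {"rows": [[[0, 0, 0], [-0.001, 0.0, 0], -1], [[0, 0, 0], [-0.001, 0.01, 0], -1], [[0, 0, 0], [-0.001, 0.02, 0], -1], [[0, 0, 0], [-0.001, 0.025, 0], -1], [[0, 0, 0], [-0.001, 0.03, 0], -1], [[0, 0, 0], [-0.001, 0.035, 0], -1], [[0, 0, 0], [-0.001, 0.035, 0], -1]]}}

```text
t: 9.28
eef_pos: [0.6395, 0.0519, 0.081]
orientation: [[0.0, 0.001, 1.0], [-1.0, 0.0, 0.0], [-0.0, -1.0, 0.001]]
force: [-0.2, 0.2, -1.1]
grip_width: 0.506
```

Request:
{"api": "move_arm", "payload": {"rows": [[[0, 0, 0], [0, 0.008, 0], -1], [[0, 0, 0], [0, 0.016, 0], -1], [[0, 0, 0], [0, 0.023, 0], -1], [[0, 0, 0], [0, 0.028, 0], -1], [[0, 0, 0], [0, 0.03, 0], -1], [[0, 0, 0], [0, 0.03, 0], -1], [[0, 0, 0], [0, 0.03, 0], -1]]}}

```text
t: 10.15
eef_pos: [0.6397, 0.0519, 0.0512]
orientation: [[0.0, 0.001, 1.0], [-1.0, 0.0, 0.0], [-0.0, -1.0, 0.001]]
force: [0.5, 0.1, -0.8]
grip_width: 0.506
```

Request:
{"api": "move_arm", "payload": {"rows": [[[0, 0, 0], [0, 0.001, 0], -1], [[0, 0, 0], [0, 0.001, 0], -1], [[0, 0, 0], [0, 0.001, 0], 0.6], [[0, 0, 0], [0, 0.001, 0], 0.8], [[0, 0, 0], [0, 0.001, 0], 0.8], [[0, 0, 0], [0, 0.001, 0], 0.8], [[0, 0, 0], [0, -0.03, 0], 0.8], [[0, 0, 0], [0, -0.07, 0], 0.8], [[0, 0, 0], [0, -0.12, 0], 0.9], [[0, 0, 0], [0, -0.16, 0], 1], [[0, 0, 0], [0, -0.16, 0], 1]]}}

```text
t: 11.52
eef_pos: [0.6416, 0.0521, 0.2151]
orientation: [[0.0, 0.008, 1.0], [-1.0, 0.001, 0.0], [-0.001, -1.0, 0.008]]
force: [0.7, -0.1, -0.1]
grip_width: 1.003
```

```bash
python3 - <<'E'
from h import *
s=bot.sense(); im=vision.get_image("wrist"); print(s["eef_pos"],s["force"])
cv2.imwrite("pics/w4.png",im["pixels"][:,:,::-1])
# overlay expected seated
o=cv2.resize(np.ascontiguousarray(im["pixels"][180:330,240:400,::-1]),None,fx=4,fy=4)
def circ(c,r,z,col):
    pts=np.array([proj(im,[c[0]+r*np.cos(a),c[1]+r*np.sin(a),z],s) for a in np.linspace(0,6.283,60)])-[240,180]
    cv2.polylines(o,[np.round(pts*4+1.5).astype(int)],True,col,1)
c=(.6393,.052); circ(c,.022,.085,(0,0,255)); circ(c,.022,.04,(0,255,0)); circ(c,.007,.09,(255,0,0))
cv2.imwrite("pics/w4o.png",o)
go(((.604,.24,.2),0),((.604,.24,.12),-30),s=s)
E
```

```text
[0.64162467 0.05212075 0.21511289] [ 0.67425248 -0.10175116 -0.05168096]
(0.604, 0.24, 0.2) 0 rows~ 3.1 [-0.0077, 0.0002, -0.0008] [-0.1879, 0.015, -0.0377]
(0.604, 0.24, 0.12) -30 rows~ 3.4 [-0.0073, 0.5238, -0.0028] [-0.1878, 0.095, -0.0383]
```

View pics/w4o.png

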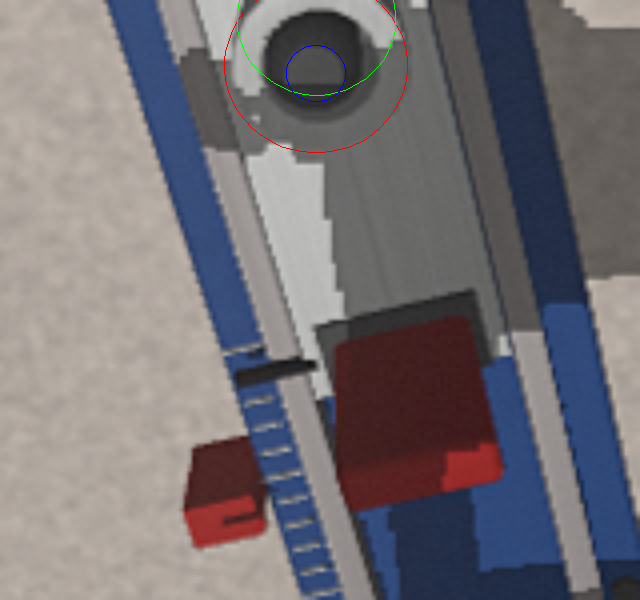

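View pics/w4.png

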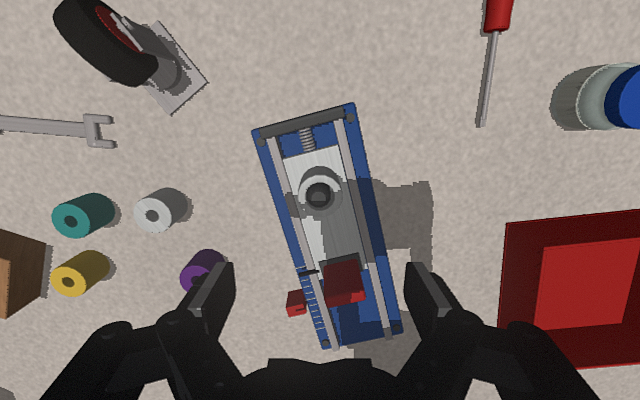

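Request:
{"api": "move_arm", "payload": {"rows": [[[-0.007, 0.17, 0], [-0.06, 0.005, -0.012], 1], [[-0.007, 0.34, 0], [-0.12, 0.01, -0.024], 1], [[-0.007, 0.524, 0], [-0.165, 0.05, -0.034], 1], [[-0.007, 0.524, 0], [-0.188, 0.095, -0.038], 1], [[-0.007, 0.524, 0], [-0.188, 0.095, -0.038], 1], [[-0.007, 0.524, 0], [-0.188, 0.095, -0.038], 1], [[-0.007, 0.524, 0], [-0.188, 0.095, -0.038], 1]]}}

```text
t: 12.45
eef_pos: [0.604, 0.2393, 0.1193]
orientation: [[-0.501, -0.0, 0.865], [-0.865, 0.003, -0.501], [-0.002, -1.0, -0.002]]
force: [-0.6, -0.2, 1.0]
grip_width: 0.998
```

```bash
python3 - <<'E'
from h import *
s=bot.sense(); im=vision.get_image("wrist"); print(s["eef_pos"],s["orientation"].round(3))
o=np.ascontiguousarray(im["pixels"][:,:,::-1])
def circ(c,r,z,col):
    pts=np.array([proj(im,[c[0]+r*np.cos(a),c[1]+r*np.sin(a),z],s) for a in np.linspace(0,6.283,60)])
    cv2.polylines(o,[np.round(pts).astype(int)],True,col,1)
c=(.6044,.2401); circ(c,.022,.045,(0,0,255)); circ(c,.007,.045,(0,0,255)); circ(c,.022,.0,(0,255,0))
cv2.imwrite("pics/w5o.png",o)
go(((.6044,.2401,.01),-30),s=s)
E
```

```text
[0.60398678 0.23928337 0.11932362] [[-0.501 -0.     0.865]
 [-0.865  0.003 -0.501]
 [-0.002 -1.    -0.002]]
(0.6044, 0.2401, 0.01) -30 rows~ 1.7 [0.0016, -0.0013, -0.0025] [-0.0006, 0.1093, 0.0001]
```

View pics/w5o.png

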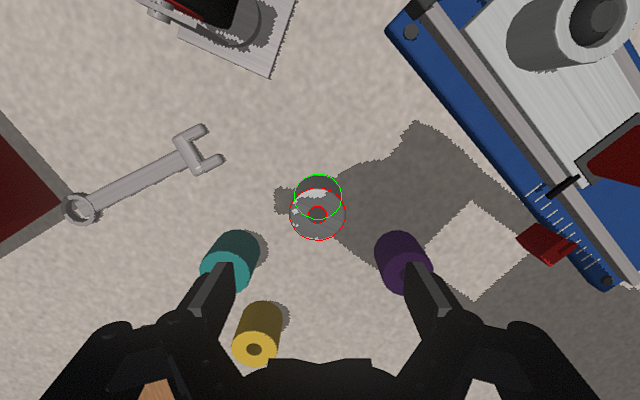

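The overlay matches the narrow sleeve at (318,214). Teal is at (228,262) and purple at (403,263), and both are clear of the fingers. I'll descend and grip.

Request:
{"api": "move_arm", "payload": {"newtons": 50, "rows": [[[0.002, -0.001, -0.002], [-0.0005, 0.03, 0], 1], [[0.002, -0.001, -0.002], [-0.0005, 0.06, 0], 1], [[0.002, -0.001, -0.002], [-0.0005, 0.09, 0], 1], [[0.002, -0.001, -0.002], [-0.0005, 0.109, 0], 1], [[0.002, -0.001, -0.002], [-0.0005, 0.109, 0], 1], [[0.002, -0.001, -0.002], [-0.0005, 0.109, 0], 1], [[0.002, -0.001, -0.002], [-0.0005, 0.109, 0], -1], [[0.002, -0.001, -0.002], [-0.0005, 0.109, 0], -1], [[0.002, -0.001, -0.002], [-0.0005, 0.109, 0], -1], [[0.002, -0.001, -0.002], [-0.0005, 0.109, 0], -1], [[0.002, -0.001, -0.002], [-0.0005, 0.109, 0], -1]]}}

```text
t: 13.88
eef_pos: [0.6047, 0.2403, 0.0114]
orientation: [[-0.5, 0.002, 0.866], [-0.866, 0.001, -0.5], [-0.001, -1.0, 0.001]]
force: [-1.5, -0.5, 6.4]
grip_width: 0.504
```

```bash
python3 - <<'E'
from h import *
s=bot.sense(); print(s["eef_pos"],s["grip_width"])
go(((.604,.24,.21),-30),((.5,-.29,.21),-30),((.5,-.29,.085),-30))
im=vision.get_image("wrist"); cv2.imwrite("pics/w6.png",im["pixels"][:,:,::-1])
t=vision.get_image("top")
m=vision.cut_out("top","reject_crate")
for d in m[:2]: print(d["conf"],d["rect"])
for uv in [(379,209),(451,203),(459,269),(387,278)]: print(np.round(ray(t,uv,.07),4))
E
```

```text
[0.60466476 0.24028649 0.01140926] 0.5038612129149469
(0.604, 0.24, 0.21) -30 rows~ 3.2 [-0.0011, -0.0003, -0.0014] [0.0003, -0.1986, -0.0002]
(0.5, -0.29, 0.21) -30 rows~ 9.2 [-0.0011, -0.0003, -0.0014] [0.5112, -0.1991, 0.1749]
(0.5, -0.29, 0.085) -30 rows~ 8.7 [-0.0011, -0.0003, -0.0014] [0.5114, -0.0741, 0.1747]
0.75 [378.9, 199.3, 81.2, 79.7]
0.56 [272.3, 166.9, 35.9, 65.5]
[ 0.5781 -0.1857  0.07  ]
[ 0.5921 -0.3727  0.07  ]
[ 0.4226 -0.3876  0.07  ]
[ 0.4019 -0.2024  0.07  ]
```

View pics/w6.png

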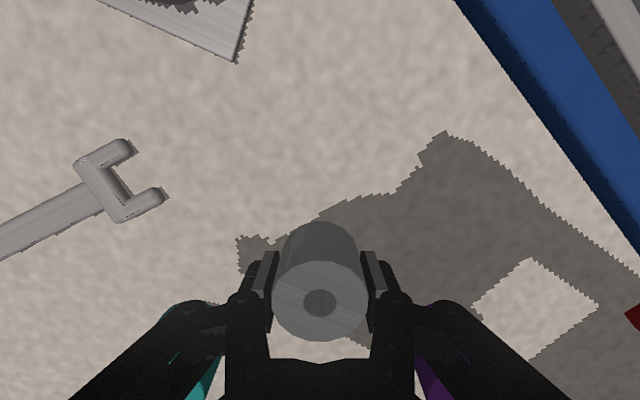

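Request:
{"api": "move_arm", "payload": {"rows": [[[0, 0, 0], [0, -0.06, 0], -1], [[0, 0, 0], [0, -0.12, 0], -1], [[0, 0, 0], [0, -0.17, 0], -1], [[0, 0, 0], [0, -0.2, 0], -1], [[0, 0, 0], [0.05, -0.2, 0.017], -1], [[0, 0, 0], [0.1, -0.2, 0.034], -1], [[0, 0, 0], [0.155, -0.2, 0.053], -1], [[0, 0, 0], [0.21, -0.2, 0.072], -1], [[0, 0, 0], [0.265, -0.2, 0.091], -1], [[0, 0, 0], [0.32, -0.2, 0.109], -1], [[0, 0, 0], [0.375, -0.2, 0.128], -1], [[0, 0, 0], [0.43, -0.2, 0.147], -1], [[0, 0, 0], [0.48, -0.2, 0.164], -1], [[0, 0, 0], [0.511, -0.2, 0.175], -1], [[0, 0, 0], [0.511, -0.2, 0.175], -1], [[0, 0, 0], [0.511, -0.2, 0.175], -1], [[0, 0, 0], [0.511, -0.2, 0.175], -1]]}}

```text
t: 16.15
eef_pos: [0.5004, -0.2887, 0.2108]
orientation: [[-0.499, 0.002, 0.866], [-0.866, 0.001, -0.499], [-0.002, -1.0, 0.001]]
force: [-0.5, 0.5, -1.5]
grip_width: 0.504
```

```bash
python3 - <<'E'
from h import *
s=bot.sense(); print(s["eef_pos"],s["grip_width"],s["force"])
im=vision.get_image("wrist"); cv2.imwrite("pics/w7.png",im["pixels"][:,:,::-1])
c=vision.get_image("scene"); cv2.imwrite("pics/s7.png",cv2.resize(c["pixels"][100:300,180:440],None,fx=3,fy=3,interpolation=cv2.INTER_CUBIC)[:,:,::-1])
go(((.5,-.287,.08),-30),((.5,-.287,.017),-30))
E
```

```text
[ 0.50041393 -0.28872657  0.21084967] 0.5044232572546693 [-0.52050458  0.53846803 -1.48159908]
(0.5, -0.287, 0.08) -30 rows~ 2.1 [-0.0011, 0.0011, -0.0016] [-0.0012, 0.1309, -0.0015]
(0.5, -0.287, 0.017) -30 rows~ 3.1 [-0.0011, 0.0011, -0.0016] [-0.0011, 0.1939, -0.0016]
```

View pics/w7.png

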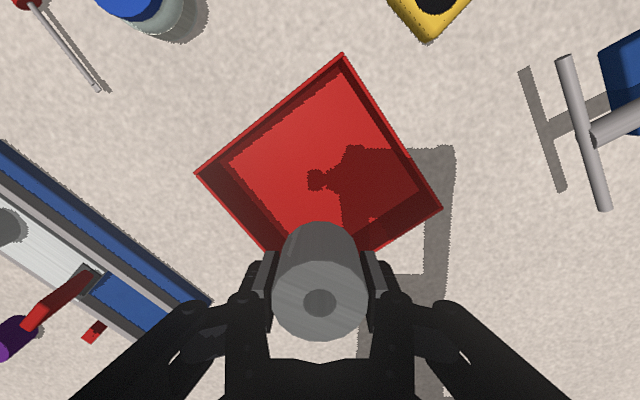

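View pics/s7.png

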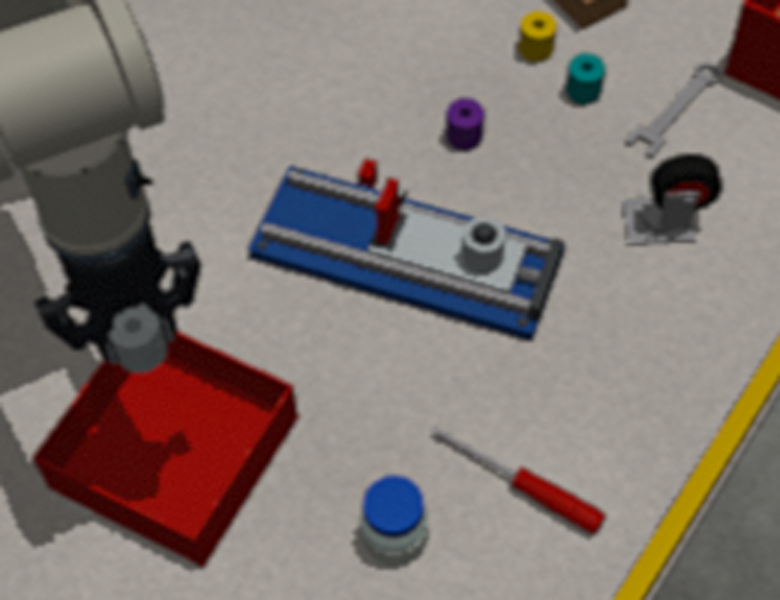

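```bash
python3 - <<'E'
from h import *
s=bot.sense(); im=vision.get_image("wrist")
a,b,c=[ray(im,uv,.07,s) for uv in [(343,53),(195,174),(442,208)]]
print(a,b,c,(b+c)/2)
E
```

```text
[ 0.59684527 -0.36876317  0.07      ] [ 0.57517048 -0.19266147  0.07      ] [ 0.42204259 -0.38843831  0.07      ] [ 0.49860653 -0.29054989  0.07      ]
```

The crate centre is (0.499,-0.290), so the target is good. I'll lower the sleeve and release it.

Request:
{"api": "move_arm", "payload": {"rows": [[[0, 0, 0], [0, 0.05, 0], -1], [[0, 0, 0], [0, 0.1, 0], -1], [[0, 0, 0], [0, 0.14, 0], -1], [[0, 0, 0], [0, 0.17, 0], -1], [[0, 0, 0], [0, 0.185, 0], -1], [[0, 0, 0], [0, 0.1935, 0], -1], [[0, 0, 0], [0, 0.1935, 0], -1], [[0, 0, 0], [0, 0.1935, 0], -1], [[0, 0, 0], [0, 0.1935, 0], 0.5], [[0, 0, 0], [0, 0.1935, 0], 0.5], [[0, 0, 0], [0, 0.1935, 0], 0.5], [[0, 0, 0], [0, 0.1935, 0], 0.5], [[0, 0, 0], [0, 0.15, 0], 0.5], [[0, 0, 0], [0, 0.1, 0], 0.5], [[0, 0, 0], [0, 0.05, 0], 0.5], [[0, 0, 0], [0, 0, 0], 0.8], [[0, 0, 0], [0, 0, 0], 1], [[0, 0, 0], [0, 0, 0], 1]]}}

```text
t: 18.55
eef_pos: [0.5002, -0.2888, 0.2105]
orientation: [[-0.499, 0.001, 0.867], [-0.867, 0.001, -0.499], [-0.002, -1.0, 0.001]]
force: [-0.6, 1.1, -0.2]
grip_width: 0.995
```

```bash
python3 - <<'E'
from h import *
s=bot.sense(); print(s["eef_pos"],s["grip_width"],s["force"])
im=vision.get_image("wrist"); cv2.imwrite("pics/w8.png",im["pixels"][:,:,::-1])
go(((.46,.0,.25),-30),((.46,.0,.25),105),((.46,.0,.25),-75))
print(s["joint_positions"])
E
```

```text
[ 0.50017266 -0.28882009  0.21050668] 0.9951850223427908 [-0.61975781  1.12532946 -0.15902693]
(0.46, 0.0, 0.25) -30 rows~ 4.7 [0.0007, 0.001, -0.0015] [-0.2303, -0.0397, -0.1786]
(0.46, 0.0, 0.25) 105 rows~ 12.6 [-0.0015, -2.3552, -0.0016] [-0.2303, -0.0397, -0.1786]
(0.46, 0.0, 0.25) -75 rows~ 4.7 [0.0013, 0.7864, -0.0012] [-0.2303, -0.0397, -0.1786]
[-3.02043182e+01  1.72160350e+01  1.00745894e+02  9.85505230e-02
  6.19946711e+01  8.96940625e+01]
```

View pics/w8.png

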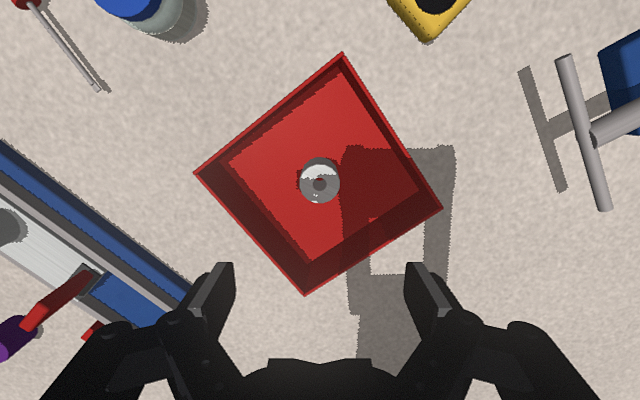

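The narrow sleeve sits in the reject crate at (320,180). Next is a look at the handle, index and clip from above.

```bash
python3 - <<'E'
from h import *
go(((.52,.0,.24),104.7))
E
```

```text
(0.52, 0.0, 0.24) 104.7 rows~ 12.6 [-0.0015, -2.35, -0.0016] [-0.2602, -0.0297, -0.1266]
```

Request:
{"api": "move_arm", "payload": {"rows": [[[0, -0.17, 0], [-0.03, -0.03, -0.015], 1], [[0, -0.35, 0], [-0.06, -0.03, -0.03], 1], [[0, -0.53, 0], [-0.09, -0.03, -0.045], 1], [[0, -0.71, 0], [-0.12, -0.03, -0.06], 1], [[0, -0.89, 0], [-0.15, -0.03, -0.075], 1], [[0, -1.07, 0], [-0.18, -0.03, -0.09], 1], [[0, -1.25, 0], [-0.21, -0.03, -0.105], 1], [[0, -1.43, 0], [-0.24, -0.03, -0.12], 1], [[0, -1.61, 0], [-0.26, -0.03, -0.127], 1], [[0, -1.79, 0], [-0.26, -0.03, -0.127], 1], [[0, -1.97, 0], [-0.26, -0.03, -0.127], 1], [[0, -2.15, 0], [-0.26, -0.03, -0.127], 1], [[0, -2.3, 0], [-0.26, -0.03, -0.127], 1], [[-0.0015, -2.35, -0.0015], [-0.26, -0.03, -0.127], 1], [[-0.0015, -2.35, -0.0015], [-0.26, -0.03, -0.127], 1], [[-0.0015, -2.35, -0.0015], [-0.26, -0.03, -0.127], 1], [[-0.0015, -2.35, -0.0015], [-0.26, -0.03, -0.127], 1]]}}

```text
t: 20.72
eef_pos: [0.5194, 0.0, 0.2399]
orientation: [[0.967, -0.001, -0.253], [0.253, 0.0, 0.967], [-0.001, -1.0, 0.0]]
force: [-0.9, 0.4, 0.2]
grip_width: 1.003
```

```bash
python3 - <<'E'
from h import *
import pickle
s=bot.sense(); print(s["eef_pos"],s["orientation"].round(4),s["joint_positions"].round(1))
im=vision.get_image("wrist"); pickle.dump((s,im),open("w9.pkl","wb"))
cv2.imwrite("pics/w9.png",im["pixels"][:,:,::-1])
for q,z in dict(seat=.04,handle=.04,index=.04,mark_clip=.02).items():
    for d in vision.place_of("wrist",q)[:1]: print(q,round(d["conf"],2),np.round(d["uv"],1),np.round(ray(im,d["uv"],z,s),4))
E
```

```text
[5.19380833e-01 3.87210618e-05 2.39915847e-01] [[ 9.674e-01 -7.000e-04 -2.531e-01]
 [ 2.531e-01  0.000e+00  9.674e-01]
 [-6.000e-04 -1.000e+00  2.000e-04]] [ -0.2  10.3 105.8   0.   63.9 -14.8]
seat 0.73 [434.3 158.4] [0.6425 0.0537 0.04  ]
handle 0.88 [337.9 157.9] [0.5343 0.0259 0.04  ]
index 0.96 [338.6 111.7] [0.521  0.0753 0.04  ]
mark_clip 0.78 [300.1 107.5] [0.4778 0.0682 0.02  ]
```

View pics/w9.png

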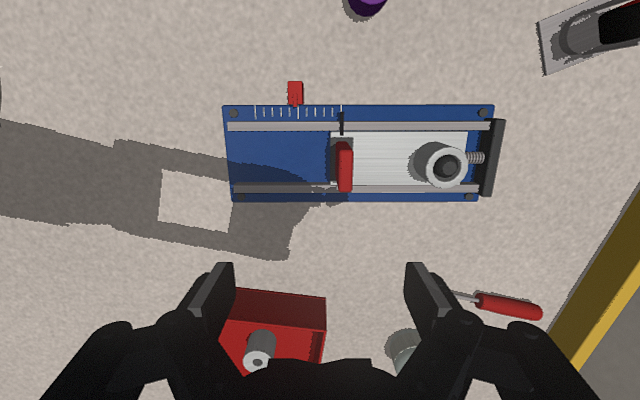

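This view looks down on the gauge, with the slide running horizontally: handle at (344,165), index at (341,120), clip at (296,93). I'll zoom in on the index and clip.

```bash
python3 - <<'E'
from h import *
import pickle
s,im=pickle.load(open("w9.pkl","rb"))
p=im["pixels"][70:150,250:370,::-1]
cv2.imwrite("pics/w9z.png",cv2.resize(p,None,fx=6.5,fy=6.5,interpolation=cv2.INTER_CUBIC))
p=im["pixels"][95:215,215:365,::-1]
E
```

```text
(no output)
```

View pics/w9z.png

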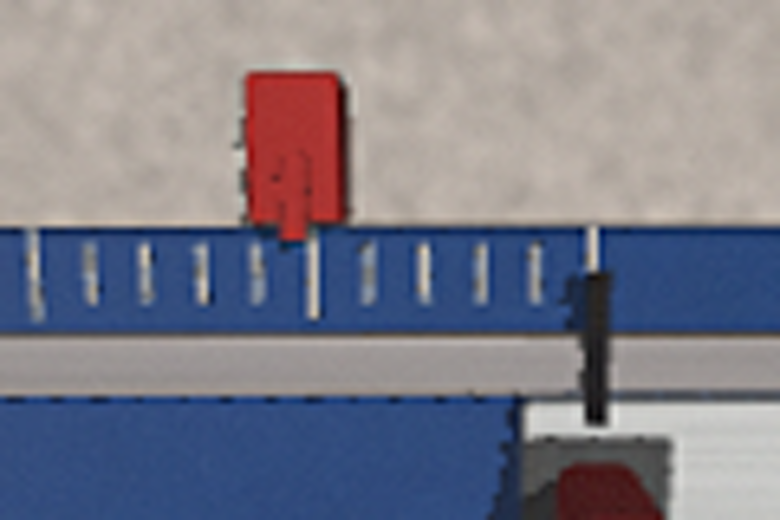

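```bash
python3 - <<'E'
from h import *
import pickle
s,im=pickle.load(open("w9.pkl","rb"))
R=s["orientation"]; ux=np.array([R[0,0],R[1,0],0]); uy=np.array([-ux[1],ux[0],0])
zm=ray(im,(340.8,107),.02,s); e1=ray(im,(340.8,104.7),.02,s)
g=im["pixels"][185:215,300,:].astype(int); print(g[:,2]-g[:,0])
e2=ray(im,(340.8,201.3),.02,s)
print("zero mark x",zm@ux,"edges y",e1@uy,e2@uy,(e1-e2)@uy)
m=(e1+e2)@uy/2; h=ux*(zm@ux)+uy*m; print("handle",h,"sx",ux)
c=ray(im,(250+(293.5)/6.5-.5,106),.028,s); print("clip travel",zm@ux-c@ux)
print("handle from w1 base est", .5393-.0*0)
pin=np.array([.6393,.052,0]); print("from pin",pin-.105*ux)
o=cv2.resize(np.ascontiguousarray(im["pixels"][90:215,260:400,::-1]),None,fx=4,fy=4)
for col,hh in(((0,0,255),h),((0,255,0),pin-.105*ux)):
  for z in(.04,.106):
    pts=np.array([proj(im,np.array([*(hh+a*.007*ux+b*.021*uy)[:2],z]),s) for a,b in((1,1),(1,-1),(-1,-1),(-1,1))])-[260,90]
    cv2.polylines(o,[np.round(pts*4+1.5).astype(int)],True,col,1)
cv2.imwrite("pics/w9o.png",o)
E
```

```text
[ -2  -4  -4  -2  -2  -3  -5  -4  42  38  36  33  35  35  36  37  24  -2
 -11  -9  -9  -9 -10 -10 -10 -10  -9 -11 -10 -10]
zero mark x 0.5267782592130794 edges y -0.0518336205147759 -0.16992327866067236 0.11808965814589646
handle [0.53768941 0.02606435 0.        ] sx [0.96743756 0.25310901 0.        ]
clip travel 0.052965684503776145
handle from w1 base est 0.5393
from pin [0.53771906 0.02542355 0.        ]
```

View pics/w9o.png

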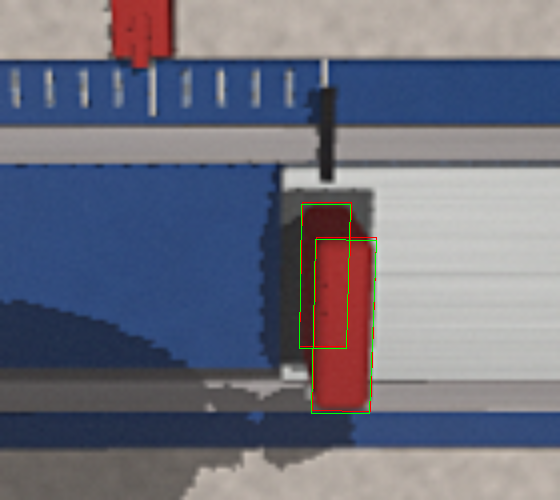

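```bash
python3 - <<'E'
from h import *
go(((.5377,.0257,.15),104.66),((.5377,.0257,.066),104.66))
E
```

```text
(0.5377, 0.0257, 0.15) 104.66 rows~ 1.5 [-0.0, 0.0005, 0.0] [0.0241, 0.0903, 0.0202]
(0.5377, 0.0257, 0.066) 104.66 rows~ 2.8 [-0.0, 0.0005, 0.0] [0.0241, 0.1743, 0.0202]
```

Request:
{"api": "move_arm", "payload": {"newtons": 60, "rows": [[[0, 0, 0], [0.024, 0.04, 0.02], 0.6], [[0, 0, 0], [0.024, 0.09, 0.02], 0.6], [[0, 0, 0], [0.024, 0.09, 0.02], 0.6], [[0, 0, 0], [0.024, 0.09, 0.02], 0.6], [[0, 0, 0], [0.024, 0.12, 0.02], 0.6], [[0, 0, 0], [0.024, 0.15, 0.02], 0.6], [[0, 0, 0], [0.024, 0.174, 0.02], 0.6], [[0, 0, 0], [0.024, 0.174, 0.02], 0.6], [[0, 0, 0], [0.024, 0.174, 0.02], 0.6], [[0, 0, 0], [0.024, 0.174, 0.02], -1], [[0, 0, 0], [0.024, 0.174, 0.02], -1], [[0, 0, 0], [0.024, 0.174, 0.02], -1], [[0, 0, 0], [0.024, 0.174, 0.02], -1], [[0, 0, 0], [0.024, 0.174, 0.02], -1], [[0, 0, 0], [0.024, 0.174, 0.02], -1], [[0, 0, 0], [0.024, 0.174, 0.02], -1]]}}

```text
t: 22.98
eef_pos: [0.5384, 0.0256, 0.0668]
orientation: [[0.967, 0.001, -0.254], [0.254, 0.0, 0.967], [0.001, -1.0, -0.0]]
force: [0.9, 0.5, 6.5]
grip_width: 0.155
```

```bash
python3 - <<'E'
from h import *
s=bot.sense(); print(s["eef_pos"],s["orientation"].round(4),s["grip_width"],s["force"])
im=vision.get_image("wrist"); cv2.imwrite("pics/w10.png",im["pixels"][:,:,::-1])
E
```

```text
[0.53844694 0.02561151 0.06684268] [[ 9.673e-01  1.400e-03 -2.537e-01]
 [ 2.537e-01  2.000e-04  9.673e-01]
 [ 1.400e-03 -1.000e+00 -2.000e-04]] 0.15504797091221628 [0.94557734 0.46716377 6.4924956 ]
```

View pics/w10.png

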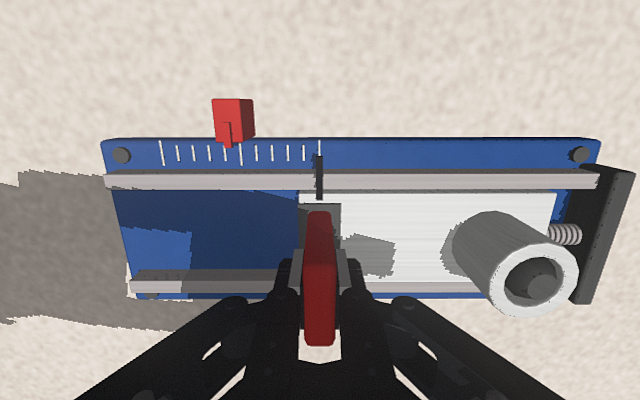

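Request:
{"api": "move_arm", "payload": {"rows": [[[0, 0, 0], [-0.01, 0, 0], -1], [[0, 0, 0], [-0.02, 0, 0], -1], [[0, 0, 0], [-0.03, 0, 0], -1], [[0, 0, 0], [-0.04, 0, 0], -1], [[0, 0, 0], [-0.048, 0, 0], -1], [[0, 0, 0], [-0.052, 0, 0], -1], [[0, 0, 0], [-0.052, 0, 0], -1], [[0, 0, 0], [-0.052, 0, 0], -1], [[0, 0, 0], [-0.052, 0, 0], -1]]}}

```text
t: 24.15
eef_pos: [0.4897, 0.0127, 0.0669]
orientation: [[0.967, 0.004, -0.254], [0.254, 0.001, 0.967], [0.004, -1.0, -0.0]]
force: [7.0, 4.0, -5.3]
grip_width: 0.153
```

```bash
cat > chk.py <<'E'
from h import *
import sys
n=sys.argv[1]
s=bot.sense(); print(s["t"],s["eef_pos"],s["orientation"].round(4)[:,0],s["grip_width"],s["force"])
im=vision.get_image("wrist"); p=im["pixels"][:,:,::-1]; cv2.imwrite(f"pics/{n}.png",p)
cv2.imwrite(f"pics/{n}z.png",cv2.resize(p[90:210,270:370],None,fx=5,fy=5,interpolation=cv2.INTER_CUBIC))
E
python3 chk.py w11
```

```text
24.15 [0.48973644 0.01274942 0.06688171] [0.9673 0.2536 0.0044] 0.15331720802432067 [ 6.99316064  4.02496196 -5.29982571]
```

View pics/w11.png

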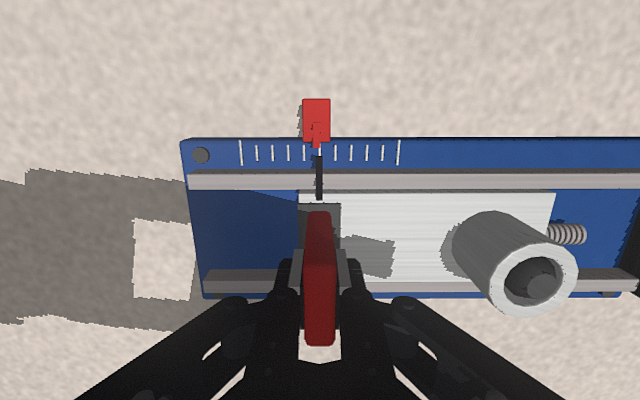

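View pics/w11z.png

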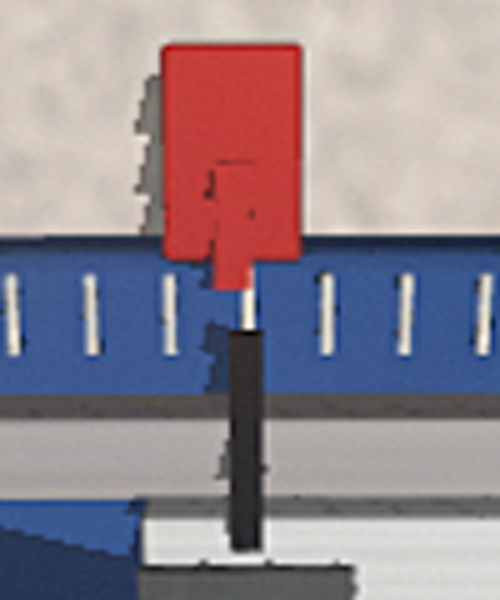

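The pointer tip is at about zoom column 233 and the index at 247, at about 8 px/mm. That leaves about 1.7 mm more to pull, plus some spring droop.

Request:
{"api": "move_arm", "payload": {"rows": [[[0, 0, 0], [-0.0015, 0, 0], -1], [[0, 0, 0], [-0.003, 0, 0], -1], [[0, 0, 0], [-0.003, 0, 0], -1], [[0, 0, 0], [-0.003, 0, 0], -1], [[0, 0, 0], [-0.003, 0, 0], -1], [[0, 0, 0], [-0.003, 0, 0], -1]]}}

```text
t: 24.95
eef_pos: [0.4882, 0.0124, 0.0669]
orientation: [[0.967, 0.007, -0.254], [0.254, 0.001, 0.967], [0.007, -1.0, -0.001]]
force: [7.7, 2.7, -4.4]
grip_width: 0.155
```

```bash
python3 chk.py w12
```

```text
24.95 [0.48823324 0.01235135 0.06688016] [0.9673 0.2536 0.0068] 0.15498421832348502 [ 7.6641483   2.71343092 -4.36617031]
```

View pics/w12z.png

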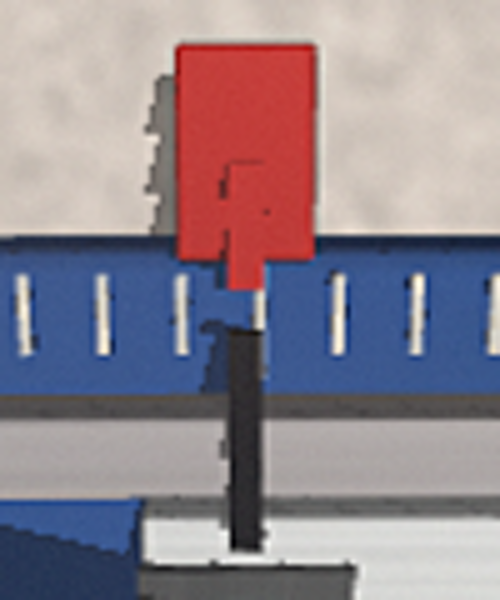

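The index and pointer now agree at zoom column 246–247, within about 0.2 mm. Last checks before handing in: stability, the sleeve's seat and the crate.

```bash
python3 - <<'E'
from h import *
c=vision.get_image("scene")
cv2.imwrite("pics/s13.png",cv2.resize(c["pixels"][80:300,180:440],None,fx=2.7,fy=2.7,interpolation=cv2.INTER_CUBIC)[:,:,::-1])
E
python3 chk.py w13; python3 - <<'E'
import cv2,numpy as np
a=cv2.imread("pics/w12.png").astype(int);b=cv2.imread("pics/w13.png").astype(int);print(np.abs(a-b).mean(), np.abs(a-b)[90:210,270:370].mean())
E
```

```text
25.05 [0.48820387 0.01235139 0.06689434] [0.9673 0.2536 0.0067] 0.1541738830707187 [ 7.09808997  4.30344545 -5.33716201]
1.4783385416666666 1.3483611111111111
```

View pics/s13.png

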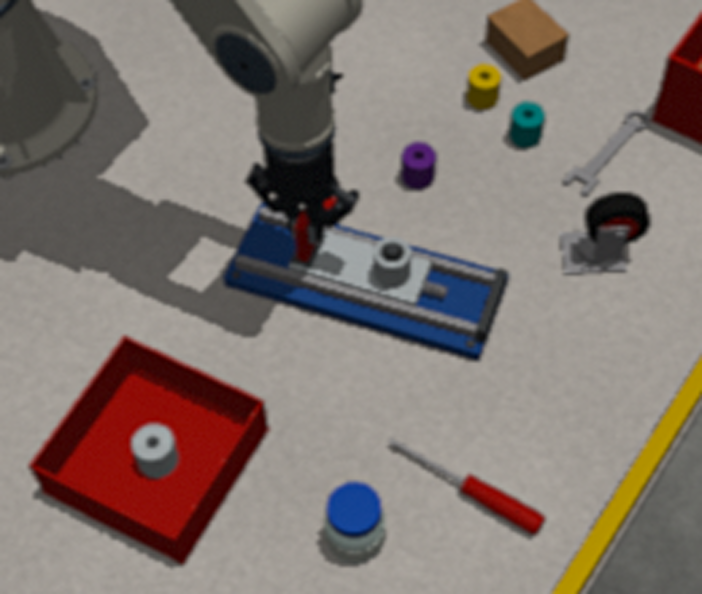

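View pics/w13z.png

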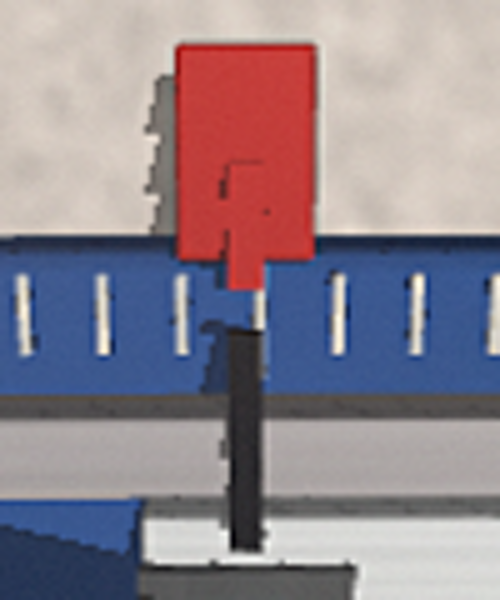

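The view is steady. The index is aligned with the clip (both near zoom column 246), the wide sleeve is down on the pin, the narrow one is in the crate, and the look-alikes and bystanders in view haven't moved. I'm handing the job in.

```bash
python3 - <<'E'
from plant import bot
print(bot.sign_off())
E
```

```text
the job is handed in; nothing more can be done
None
```

The job is handed in, at about 25 s of the 72 s allowed. The wide sleeve is on the gauge pin, the narrow sleeve is in the small red reject crate, and the arm is still holding the carriage out at the mark.

- **Wide sleeve:** it went down the pin with no noticeable force, to the height of the carriage top, before I released it. The later pictures show it sitting on the carriage with the pin's tip showing in the bore.
- **Narrow sleeve:** it stands upright near the middle of the crate.
- **Carriage:** I pulled it out about 52 mm by the red handle, which is gripped at 60 N. In the wrist camera the black pointer and the clip's pointer line up to within about 0.2 mm. They did not move between the last two pictures, taken about 0.1 s apart.
- **What disagreed:**
  - The first pull stopped about 1.7 mm short because the arm gave a little under the spring, so I corrected it with a second small pull.
  - My estimate of the mark's travel from the earlier pictures was about 53 mm, against the 52 mm actually pulled. I went by the direct alignment.
  - The tool ended tilted by about 0.4 degrees.
- **Other things on the bench:** I touched none of them, and the look-alikes and bystanders visible in the last scene picture were where they started.

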